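Set the straightedge on a dish carrier and hold the sprung slide at its line

TASK

Lay the straightedge flat on the bench with one long edge flush along the right-hand side of the dish carrier's base and its end away from the line butted against the stop block, and let go of it with the slide still fully home. Then pull the spring-loaded dish slide out toward the robot by its upright tab, without letting it snap back, until its pointer stands level with the line across the straightedge, and finish still gripping the tab and holding the slide there. Leave the straightedge where you laid it and the other things on the bench undisturbed.

Things in the scene. Friction and masses are not known exactly. Their poses are not given: they have to be found in the camera images.
- base: fixed grey base of the dish carrier, 330 x 110 x 10 mm, on the bench at the left. In its frame it spans x -165..165, y -55..55, z 0..10 mm; +x runs to its back end, +y left, z up, turned up to 0.4 rad from the world's. The straightedge goes against its right-hand face (y = -55). On it: rods (tops at 20 mm), end blocks 24 (front) and 46 mm high (back); only the pointer overhangs that face
- stop: fixed dark steel stop block, 20 x 34 x 18 mm, against the base's right-hand face near the front, at varying places along it. Axes parallel to the base's; origin at bench height where its back face (+x, the stop face) meets the base's right-hand face; the block spans x -20..0, y -34..0 mm, with a small clip onto the base
- slide (a joint): how far the dish slide is pulled out, m: 0 fully home (at the back), grows along the base's -x toward the robot, at most 0.10. A spring always pulls it home: 3.6 N at 0 plus 90 N/m, and 0.4 N friction. With the straightedge laid, the line lies 45 to 75 mm out from the pointer's home
- tab: upright aluminium pull tab on the slide: 12 mm thick along the base's x, 26 mm wide along y, 46 mm tall; origin at its foot, 19 mm over the bench (foot plate 26 x 26 x 4 mm), top 65 mm over the bench; axes as the base's. At home at x -20, y +20 mm in the base frame. Grip its front and back faces; the slide's Petri dish (top 34 mm over the bench) begins 74 mm behind the tab's centre
- pointer (a point): tip of the slide's thin steel pointer (3 mm wide), 9 mm over the bench, just outside the base's right-hand side (it reaches 10 mm past it), moving with the slide; at home at x +100, y -60 mm in the base frame. It passes over the 6 mm thick blade of the laid straightedge
- rule: loose straightedge at the right: flat bare aluminium blade 200 x 36 x 6 mm (x, y, z), about 0.14 kg, with an upright black grip 40 mm long (x), 12 mm wide (y), in its middle, from the blade to 41 mm over the bench. Origin at the centre of its underside, +x along it toward the end near the line, z up. When laid, its x points as the base's x and its +y edge touches the base
- mark (a point): the one line that runs right across the straightedge's blade, 70 mm from its middle: this point is where it meets the +y edge (x +70, y +18, z 6 mm in the straightedge's frame). The short ticks along the other edge do not matter
- rule_edge_marked (a point): end of the straightedge's +y long edge near the line (x +100, y +18, z 3 mm in its frame)
- rule_edge_plain (a point): end of the straightedge's +y long edge away from the line (x -100, y +18, z 3 mm in its frame); this end goes against the stop block
- timer: bystander: white lab timer lying flat, 60 x 64 x 19 mm; origin at its underside
- cup: bystander: sample cup with screw lid, 64 mm across, 62 mm tall; origin at its underside
- broth: bystander: dark bottle, 44 mm across, 105 mm tall; origin at its underside
- tape: bystander: roll of tape lying flat, 96 mm across, 19 mm high; origin at its underside

How it is judged (in metres and radians):
On the way:
1. the straightedge lies let go, flush along the base and butted against the stop, the slide still home (y of rule_edge_marked in the frame of base between -0.058 and -0.052 m and y of rule_edge_plain in the frame of base between -0.058 and -0.052 m and x of rule_edge_plain in the frame of stop between -0.003 and 0.004 m and height (world z) of rule below 0.003 m and angle between rule's own z axis and vertical below 0.03 rad and contact force between the fingers and rule below 0.1 N and value of joint slide below 0.006 m), for 0.2 s.
At the end, for the whole second after the job is handed in: Fingers hold the tab (over 2 N), slide still, pointer within 3 mm of the straightedge's line along its length; straightedge flat and untouched by the fingers, both ends of its edge within 3 mm of the base's right-hand face, its end within 4 mm of the stop block (y of rule_edge_marked in the frame of base between -0.058 and -0.052 m and y of rule_edge_plain in the frame of base between -0.058 and -0.052 m and x of rule_edge_plain in the frame of stop between -0.003 and 0.004 m and height (world z) of rule below 0.003 m and angle between rule's own z axis and vertical below 0.03 rad and contact force between the fingers and rule below 0.1 N and x of pointer in the frame of mark between -0.003 and 0.003 m and value of joint slide above 0.03 m and contact force between the fingers and tab above 2 N and velocity of joint slide between -0.01 and 0.01 m/s); the arm keeps its last pose, push and grip.
It fails at once if the slide snaps back (faster than 0.3 m/s) (velocity of joint slide below -0.3 m/s).
It fails at once if the timer is pushed more than 20 mm (distance of timer from where it was at the start of the episode above 0.02 m).
It fails at once if the cup is pushed more than 20 mm (distance of cup from where it was at the start of the episode above 0.02 m).
It fails at once if the broth is pushed more than 20 mm (distance of broth from where it was at the start of the episode above 0.02 m).
It fails at once if the tape is pushed more than 20 mm (distance of tape from where it was at the start of the episode above 0.02 m).
It also fails if it takes over 54 s, if anything falls off the work surface, if the arm or the gripper's body presses on something with over 40 N, if the wrist force passes 120 N, or if a joint passes its speed limit or range.

ROBOT

A 7-joint arm with a two-finger parallel gripper is mounted at the origin on a cart in front of the work surface, level with it; the furniture and walls round the work are solid. World frame = base frame: x ahead of the robot, y to its left, z up, the work surface at z = 0. Lengths are in mm, angles in rad, forces in N, time in s.
With the tool pointing down it reaches from about 425 to 975 mm from the base axis. Payload 16.7 kg.
Tool frame: the origin (TCP) lies at the very end of the fingers, on their centre line; the grasp point (between the pads) lies 19 mm behind it; z points along the fingers, y is the line along which they close (so a half turn about z gives the same grasp; the last joint's range is limited). The gripper opens to 85 mm and grips with 20 to 120 N. Pads are 22 mm wide; open, the fingers measure 114 mm over their backs; the gripper's body (76 mm by 85 mm) begins 54 mm behind the grasp point. The pads swing forward as they close: fully open they stand 13 mm farther back than shut.
Start: joints at [-1.369, 0.426, 0.074, 1.606, -0.034, 1.111, -0.067], TCP at [232.6, 633.619, 231.302] pointing down, gripper open.
Joint ranges: [-2.85, 2.85], [-0.5, 2.14], [-1.23, 1.37], [0.21, 2.46], [-1.02, 4.16], [0.16, 2.05], [-2.73, 2.73]. Speed limits (rad/s): [1.89, 1.89, 2.39, 2.39, 3.01, 3.01, 3.01].

INTERFACE

Orientations are given as a unit quaternion [x, y, z, w].
In Python, from station import arm, solve_ik, status, capture, camera_params, sign_off gives the robot as it stands. The module is installed in compiled form; this text tells all that it offers. Calls block until the motion is done:
- arm.movep(position, orientation): joint-space move of the TCP to a pose.
- arm.movel(position, speed=150, attitude=None, until_force=None): straight line of the TCP; attitude=None keeps the orientation; speed is the mean speed in mm/s. With until_force (N) it stops when the force on the tool has changed by that much, and returns True; else False.
- arm.move_j(angles): joint-space move.
- arm.gripper_to(opening, f_grip=None): finger opening in mm; f_grip is the grip in N (None keeps the last); returns when the fingers have stopped.
- arm.sleep(seconds).
- solve_ik(position, orientation): joint angles nearest the present ones, or None.
- status.get_obs(): the state.
- capture(name): name is "side" or "top" or "wrist"; returns the picture (420x560x3 uint8, red, green, blue); there is no depth.
- camera_params(name): a dict with "fx", "fy", "cx", "cy" (pixels), "view" (4x4, takes a point from world to camera coordinates). Camera axes: x right, y up, looking along -z (the intrinsics and any distortion apply to the point x, -y, -z); pixel columns grow to the right and rows downward; lengths in mm; the calibration is good to about 2 mm. A picture is of the moment at which its call begins: read the wrist's pose just before it. camera_params takes no time and is no camera call; for the wrist camera it gives the pose at the moment of the call.
A pose or a line that the arm cannot do raises arm.IKError and nothing moves.
- sign_off(): hands the job in; it is judged then, once.
The state is a dict: "clock": time; "joint_pos": joint angles; "joint_velocities": joint speeds; "tau": joint torques, N m; "tool_pos": TCP position; "orientation": TCP orientation; "wrist_force": force on the tool from outside, world axes, zero at the start; "wrist_torque": the same for the moment, N m; "gripper_width": finger opening in mm; "gripper_force": force on a finger pad.
Only numpy, scipy, OpenCV 4.12 (cv2) and the standard library are available. Lean on these libraries where they do the work, as an engineer would, in place of code of your own. Each camera call takes 0.05 s, during which the arm holds its last target. There are 200 camera calls.

## Working session

There is one attempt and no reset: what is moved stays moved. The work goes in short steps, each a Python script; the robot and the scene stay as the last script left them, time stands still between calls to the robot, and variables do not carry over. Pictures are saved under pics/ and viewed, at most 14 in all, crops included, and the job is handed in when it is done.

```bash
mkdir -p pics; ls; python3 - <<'E'
from station import *
import cv2,numpy as np
for n in("side","top"):
    im=capture(n);cv2.imwrite(f"pics/{n}0.png",im[...,::-1])
    p=camera_params(n);print(n,{k:(np.round(v,3).tolist()) for k,v in p.items()})
o=status.get_obs();print(o["clock"],o["tool_pos"],o["orientation"],o["gripper_width"])
E
```

```text
pics
side {'fx': 498.731, 'fy': 498.731, 'cx': 281.978, 'cy': 207.606, 'view': [[-0.913, 0.408, 0.003, 479.871], [-0.344, -0.774, 0.531, 71.067], [0.219, 0.484, 0.847, -1710.534], [0.0, 0.0, 0.0, 1.0]]}
top {'fx': 390.416, 'fy': 390.416, 'cx': 282.002, 'cy': 203.861, 'view': [[-0.014, -1.0, 0.0, -94.226], [0.977, -0.014, 0.213, -486.238], [-0.213, 0.003, 0.977, -1084.47], [0.0, 0.0, 0.0, 1.0]]}
0.1 [232.51197012 633.29227711 230.68133998] [ 1.75027006e-01  9.84563459e-01 -5.83741319e-04 -5.00681311e-05] 85.49096915539813
```

View pics/top0.png

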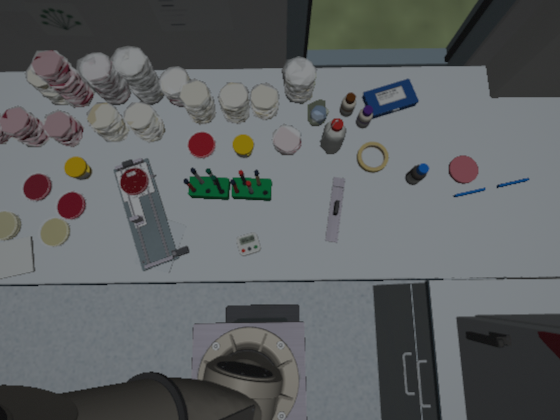

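View pics/side0.png

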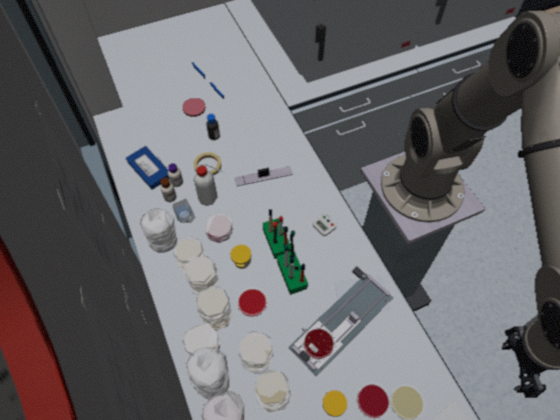

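The top view shows the base at about (150,215) px, with the stop at (180,251). The rule is at (336,210), with its grip at (336,207). I'll enlarge both and get rough world positions.

```bash
cat > h.py <<'E'
from station import *
import cv2,numpy as np
from scipy.spatial.transform import Rotation as R
def cast(p,uv,z):
    V=np.array(p["view"]);uv=np.atleast_2d(uv).astype(float)
    d=np.c_[(uv[:,0]-p["cx"])/p["fx"],-(uv[:,1]-p["cy"])/p["fy"],-np.ones(len(uv))]@V[:3,:3]
    c=-V[:3,:3].T@V[:3,3]
    return c+d*((z-c[2])/d[:,2])[:,None]
def proj(p,X):
    V=np.array(p["view"]);c=np.atleast_2d(X)@V[:3,:3].T+V[:3,3]
    return np.c_[p["cx"]+p["fx"]*c[:,0]/-c[:,2],p["cy"]-p["fy"]*c[:,1]/-c[:,2]]
def down(yaw): # tool down, closing line (tool y) at world angle yaw
    y=np.array([np.cos(yaw),np.sin(yaw),0]);z=np.array([0,0,-1.]);x=np.cross(y,z)
    return R.from_matrix(np.c_[x,y,z]).as_quat()
E
python3 - <<'E'
from h import *
im=cv2.imread("pics/top0.png");p=camera_params("top")
px=dict(bBL=(116,165),bBR=(148,160),bFR=(178,262),bFL=(147,268),stop=(180,251),ruleT=(336,179),ruleB=(334,241),grip=(336,207))
for k,v in px.items(): print(k,cast(p,v,10 if k[0]=='b' else 6)[0].round())
a=cv2.resize(im[150:280,100:200],None,fx=4,fy=4,interpolation=cv2.INTER_CUBIC)
b=cv2.resize(im[150:280,300:380],None,fx=4,fy=4,interpolation=cv2.INTER_CUBIC)
cv2.imwrite("pics/top_z.png",np.hstack([a,b]))
q=camera_params("wrist");o=status.get_obs();print({k:np.round(v,3).tolist() for k,v in q.items()})
V=np.array(q["view"]);c=-V[:3,:3].T@V[:3,3];T=R.from_quat(o["orientation"])
print("cam in tool",T.inv().apply(c-o["tool_pos"]).round(1)); print("cam axes in tool",(T.inv().as_matrix()@V[:3,:3].T).round(3))
print(o["joint_pos"])
E
```

```text
bBL [624. 410.  10.]
bBR [639. 312.  10.]
bFR [324. 206.  10.]
bFL [308. 295.  10.]
stop [357. 202.   6.]
ruleT [ 571. -269.    6.]
ruleB [ 380. -254.    6.]
grip [ 483. -265.    6.]
{'fx': 304.977, 'fy': 304.977, 'cx': 274.158, 'cy': 208.789, 'view': [[0.343, 0.939, 0.0, -674.188], [-0.892, 0.326, -0.312, 40.874], [-0.293, 0.107, 0.95, -379.155], [0.0, 0.0, 0.0, 1.0]]}
cam in tool [  80.1   -0.8 -142.5]
cam axes in tool [[ 0.001  0.95   0.311]
 [ 1.    -0.001 -0.002]
 [-0.001  0.311 -0.95 ]]
[-1.36851242  0.4266672   0.07389922  1.60654795 -0.03409486  1.11080979
 -0.06711097]
```

View pics/top_z.png

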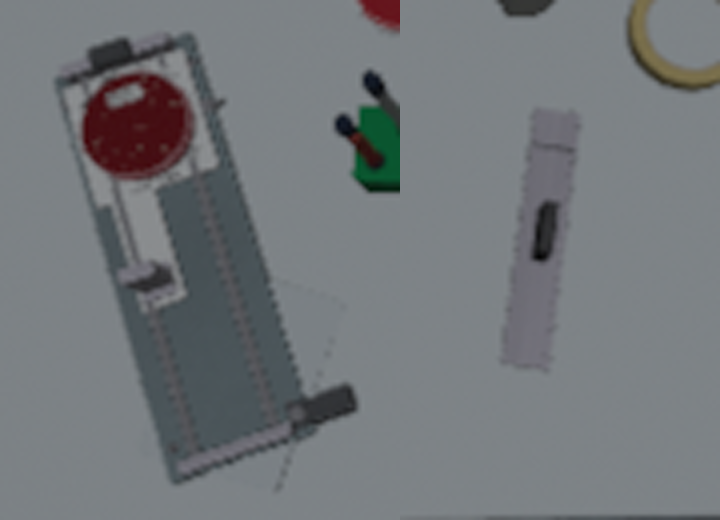

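The marked line is on the rule's far end, so rule x points roughly along world +x at -0.08 rad. The base heading is about +0.32 rad. Next are wrist pictures over the base and then the rule.

```bash
python3 - <<'E'
from h import *
import pickle
for n,pos,yaw in(("base",(450,260,200),.32+np.pi/2),("rule",(478,-262,130),-.08+np.pi/2)):
    arm.movep(list(pos),down(yaw).tolist()); arm.sleep(.3)
    p=camera_params("wrist");im=capture("wrist");cv2.imwrite(f"pics/w_{n}.png",im[...,::-1]);pickle.dump(p,open(f"pics/w_{n}.pkl","wb"))
    o=status.get_obs();print(n,o["clock"],o["tool_pos"].round(1),o["joint_pos"].round(2),o["wrist_force"])
for yaw in(.32,.32-np.pi): print(yaw,solve_ik([450,318,30],down(yaw).tolist()))
E
```

```text
base 2.0417 [449.9 260.3 199.9] [-0.78  0.21  0.15  1.99 -0.04  0.95  1.28] [-0.25399905 -0.49371725  0.27243573]
rule 4.3 [ 478.2 -261.7  130. ] [-0.23  0.43  0.78  2.03 -0.4   0.84  2.27] [-0.36047908  0.22270868  0.89056975]
0.32 [-1.40452355  0.70946631  0.90628763  2.07067168 -0.82542386  0.77241596
  0.34481953]
-2.8215926535897933 [-0.64181406  0.49462562 -0.11167295  2.02771858  0.09068875  0.62380567
  2.64772063]
```

View pics/w_base.png

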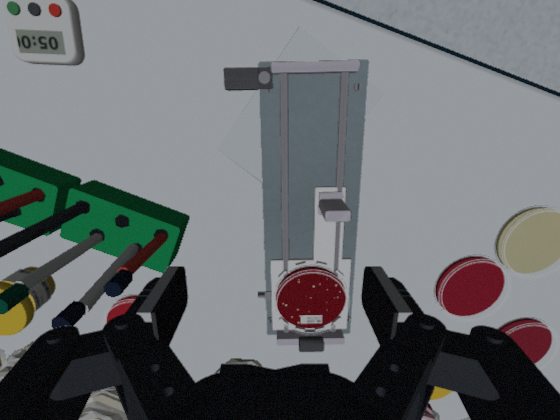

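View pics/w_rule.png

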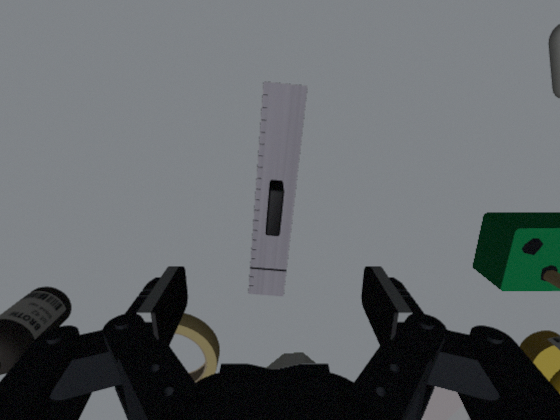

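In the base picture, the base's right edge runs along columns 262–267, the stop is at (247,78), the tab at (333,207) and the pointer tip at (259,294). In the rule picture, the blade corners are (264,82), (307,86), (285,296) and (248,293), with the line at row 269 and the grip around (275,208). I'll measure both.

```bash
python3 - <<'E'
from h import *
import pickle
im=cv2.imread("pics/w_rule.png").astype(int);p=pickle.load(open("pics/w_rule.pkl","rb"))
print("px BGR bench",im[150,220],"rule",im[150,280],"grip",im[210,275])
b=cv2.imread("pics/w_base.png").astype(int);pb=pickle.load(open("pics/w_base.pkl","rb"))
print("base",b[150,310],b[150,268],"bench",b[180,250],b[240,250],"stop",b[78,240],"row150",b[150,258:270].tolist())
# rule: R-G
m=((im[...,2]-im[...,1])>(np.median((im[...,2]-im[...,1])[60:300,200:350])+ (im[150,280,2]-im[150,280,1]-(im[150,220,2]-im[150,220,1])) )/2).astype(np.uint8)
m[:, :220]=0;m[:,330:]=0;m[:70]=0;m[305:]=0
m=cv2.morphologyEx(m,cv2.MORPH_CLOSE,np.ones((5,5)));c=max(cv2.findContours(m,0,1)[0],key=cv2.contourArea)
X=cast(p,c[:,0],6)[:,:2];r=cv2.minAreaRect(X.astype(np.float32));print("rule",r)
g=(im.sum(2)<120).astype(np.uint8);g[:170]=0;g[245:]=0;g[:,:255]=0;g[:,:][:,295:]=0
cg=max(cv2.findContours(g,0,1)[0],key=cv2.contourArea);print("grip px box",cv2.boundingRect(cg),cv2.minAreaRect(cg), "front(top)grip", cast(p,[(276,181)],41))
# base right edge
sat=b[...,0]-b[...,2]; print("sat row150",sat[150,240:300].tolist())
E
```

```text
px BGR bench [136 133 128] rule [119 112 113] grip [36 35 33]
base [107 101  89] [110 104  93] bench [157 154 149] [158 154 149] stop [65 60 59] row150 [[156, 152, 147], [155, 150, 145], [156, 152, 146], [144, 139, 133], [108, 104, 92], [109, 102, 92], [108, 103, 93], [108, 103, 92], [109, 104, 94], [108, 103, 92], [110, 104, 93], [107, 101, 91]]
rule ((477.58538818359375, -261.79559326171875), (35.21881103515625, 198.3888702392578), 80.45572662353516)
grip px box (266, 181, 18, 55) ((274.5009460449219, 207.73919677734375), (14.207255363464355, 54.40339660644531), 4.969740867614746) front(top)grip [[ 451.39815525 -258.42749791   41.        ]]
sat row150 [10, 10, 8, 9, 10, 9, 10, 10, 8, 8, 10, 10, 9, 9, 10, 10, 10, 10, 9, 10, 10, 11, 16, 17, 15, 16, 15, 16, 17, 16, 17, 18, 18, 15, 16, 16, 17, 16, 16, 17, 12, 4, 6, 5, 5, 4, 3, 6, 13, 15, 15, 17, 15, 16, 16, 16, 17, 18, 15, 17]
```

```bash
cat > base.py <<'E'
from h import *
import pickle
b=cv2.imread("pics/w_base.png").astype(float).sum(2);p=pickle.load(open("pics/w_base.pkl","rb"))
def cross(prof,th):  # first subpixel falling crossing
    i=np.argmax(prof<th); return i-1+(prof[i-1]-th)/(prof[i-1]-prof[i])
pts=[(252+cross(b[r,252:275],380),r) for r in list(range(98,252))]
X=cast(p,pts,10)[:,:2]
vx,vy,x0,y0=cv2.fitLine(X.astype(np.float32),cv2.DIST_HUBER,0,.01,.01).ravel()
if vx<0:vx,vy=-vx,-vy
d=np.array([vx,vy]);n=np.array([-vy,vx]);res=(X-[x0,y0])@n
print("yaw",np.arctan2(vy,vx),"res",res.std(),abs(res).max())
sp=[(c,110-cross(b[110:75:-1,c],320)) for c in range(229,256)]
S=cast(p,sp,0)[:,:2];s=(S-[x0,y0])@d;print("stop face along",np.median(s),s.std(),sp[0],sp[-1])
face=np.array([x0,y0])+d*np.median(s)   # stop origin
print("stop origin",face)
yaw=float(np.arctan2(vy,vx))
# pointer tip and tab as checks, front/back base ends
tip=cast(p,[(259,294)],9)[0,:2];print("pointer in stop frame",(tip-face)@d,(tip-face)@n)
for q in((262,62),(268,333)):print("base corner",q,(cast(p,[q],10)[0,:2]-face)@d)
pickle.dump((face,yaw),open("base.pkl","wb"))
E
python3 base.py
```

```text
yaw 0.33886012 res 0.27138438951982014 0.6244237607244402
stop face along -90.59226012108033 0.09665984243638352 (229, np.float64(90.4388888888889)) (255, np.float64(89.66037735849056))
stop origin [360.39070212 214.31793621]
pointer in stop frame 242.1201475125394 -7.975343376894191
base corner (262, 62) -24.83063754298189
base corner (268, 333) 301.54088348771745
```

```bash
python3 - <<'E'
from h import *
import pickle
face,yaw=pickle.load(open("base.pkl","rb"))
d=np.array([np.cos(yaw),np.sin(yaw)]);n=np.array([-d[1],d[0]])
c=np.array([477.6,-261.8]);ry=-.1665
def st(t):
    o=status.get_obs();print(t,round(o["clock"],2),o["tool_pos"].round(1),o["wrist_force"].round(1),round(o["gripper_width"],1),o["gripper_force"])
arm.movep([*c,80],down(ry+np.pi/2).tolist());arm.movel([*c,13],speed=60,until_force=8);st("down")
arm.gripper_to(0,f_grip=40);st("grip")
arm.movel([*c,190],speed=150);st("up")
t=face+d*106-n*25
arm.movep([*t,190],down(yaw+np.pi/2).tolist());arm.sleep(.3);st("over")
p=camera_params("wrist");im=capture("wrist");cv2.imwrite("pics/w_carry.png",im[...,::-1]);pickle.dump(p,open("pics/w_carry.pkl","wb"))
E
```

```text
down 5.88 [ 477.8 -261.9   13.3] [ 0.4 -0.7  0.6] 85.5 0.0
grip 6.54 [ 477.6 -261.8   13.1] [-0.8  1.2  3.3] 11.3 39.280961751937866
up 7.88 [ 477.2 -261.6  189.2] [ 0.6  0.8 -1.9] 11.5 38.89778137207031
over 9.95 [468.9 225.5 190. ] [ 0.4  0.7 -1.8] 11.5 38.91561985015869
```

View pics/w_carry.png

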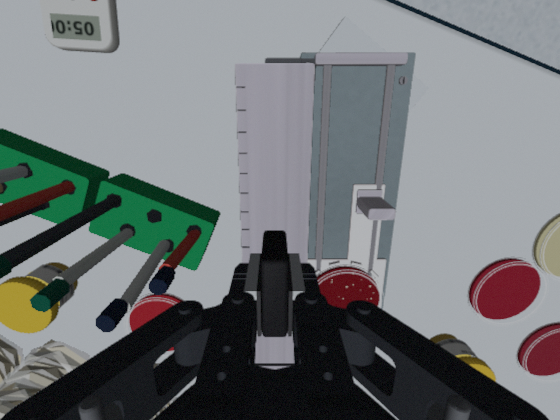

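The rule is held and nearly parallel to the base: its edges run from column 237 to 316 at row 65 and from 242 to 308 at row 260. The gap to the base and stop looks as planned, so I'll lower it and push it flush.

```bash
python3 - <<'E'
from h import *
import pickle
face,yaw=pickle.load(open("base.pkl","rb"))
d=np.array([np.cos(yaw),np.sin(yaw)]);n=np.array([-d[1],d[0]])
p=pickle.load(open("pics/w_carry.pkl","rb"));E=cast(p,[(237,65),(316,65),(242,260),(308,260)],183)[:,:2]-[468.9,225.5]
print("held: along,across",np.c_[E@d,E@n].round(1).tolist())
def st(t):
    o=status.get_obs();f=o["wrist_force"];x=o["tool_pos"][:2]-face
    print(t,round(o["clock"],2),"along %.1f across %.1f z %.1f"%(x@d,x@n,o["tool_pos"][2]),"F d %.1f n %.1f z %.1f"%(f[:2]@d,f[:2]@n,f[2]),round(o["gripper_width"],1));return o
def rel(dd,dn,z,**k):
    q=status.get_obs()["tool_pos"][:2]+d*dd+n*dn; return arm.movel([*q,z],**k)
t=face+d*106-n*25
arm.movel([*t,30],speed=120);st("30")
print(arm.movel([*t,11.5],speed=15,until_force=4));o=st("down");z=o["tool_pos"][2]
print(rel(0,13,z,speed=15,until_force=6));st("left")
print(rel(-13,0,z,speed=15,until_force=6));st("stop")
p=camera_params("wrist");im=capture("wrist");cv2.imwrite("pics/w_laid.png",im[...,::-1]);pickle.dump(p,open("pics/w_laid.pkl","wb"))
E
```

```text
held: along,across [[-99.0, -16.9], [-99.1, 18.4], [-1.9, -17.8], [-1.9, 18.2]]
30 11.48 along 106.4 across -24.9 z 30.6 F d 0.5 n 0.1 z -1.0 11.1
True
down 12.52 along 106.0 across -25.0 z 13.1 F d -0.8 n 0.2 z 10.1 11.2
True
left 12.83 along 106.0 across -24.4 z 13.1 F d 0.2 n 0.7 z 6.5 11.2
True
stop 13.34 along 100.0 across -24.5 z 13.1 F d -0.1 n -1.7 z 6.3 11.5
```

View pics/w_laid.png

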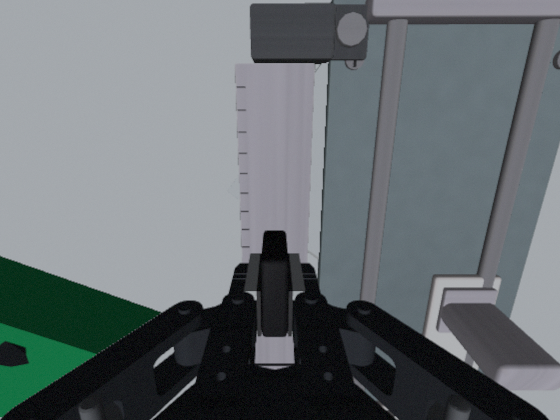

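The left push stopped early because the vertical force was still relaxing. The gap to the base is about 6 mm, and the rule's end is just at the stop (row 65 against 62). I'll push left again after settling.

```bash
cat >> h.py <<'E'
import pickle
face,yaw=pickle.load(open("base.pkl","rb"))
d=np.array([np.cos(yaw),np.sin(yaw)]);n=np.array([-d[1],d[0]])
def st(t):
    o=status.get_obs();f=o["wrist_force"];x=o["tool_pos"][:2]-face
    print(t,round(o["clock"],2),"along %.1f across %.1f z %.1f"%(x@d,x@n,o["tool_pos"][2]),"F d %.1f n %.1f z %.1f"%(f[:2]@d,f[:2]@n,f[2]),round(o["gripper_width"],1),round(float(o["gripper_force"]),1));return o
def rel(dd,dn,z,**k):
    q=status.get_obs()["tool_pos"][:2]+d*dd+n*dn; return arm.movel([*q,z],**k)
E
python3 - <<'E'
from h import *
rel(2,0,13.4,speed=15);arm.sleep(.3);st("back")
print(rel(0,12,13.4,speed=10,until_force=7));arm.sleep(.2);st("left")
print(rel(-8,0,13.4,speed=10,until_force=8));arm.sleep(.2);st("stop")
print(rel(0,4,13.4,speed=10,until_force=5));arm.sleep(.2);st("left2")
p=camera_params("wrist");im=capture("wrist");cv2.imwrite("pics/w_laid2.png",im[...,::-1]);pickle.dump(p,open("pics/w_laid2.pkl","wb"))
E
```

```text
back 13.94 along 101.9 across -24.5 z 13.3 F d 0.5 n -0.2 z -1.5 11.3 39.0
True
left 14.88 along 101.7 across -18.2 z 13.1 F d 1.3 n -1.3 z 1.0 11.3 39.6
True
stop 15.51 along 100.1 across -18.3 z 13.2 F d 2.4 n 0.4 z -0.8 11.4 39.4
True
left2 15.94 along 100.0 across -18.2 z 13.1 F d -0.0 n -1.4 z 2.9 11.2 39.9
```

View pics/w_laid2.png

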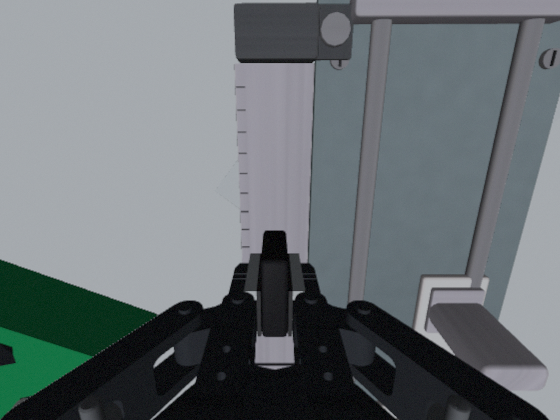

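The rule now looks flush: tool at across -18.2 and along 100.0, as predicted, and the blade's right edge meets the base edge with its end against the stop at row 64. I'll release it, lift, and check from above.

```bash
python3 - <<'E'
from h import *
arm.gripper_to(26);arm.sleep(.3);o=st("open")
arm.movel([*o["tool_pos"][:2],150],speed=120);arm.gripper_to(60)
c=face+d*110-n*20
arm.movel([*c,150]);arm.sleep(.3);st("up")
p=camera_params("wrist");im=capture("wrist");cv2.imwrite("pics/w_rel.png",im[...,::-1]);pickle.dump(p,open("pics/w_rel.pkl","wb"))
for a in(121,51,40):
  t=face+d*a+n*75; print(a,solve_ik([*t,30],down(yaw-np.pi).tolist()))
E
```

```text
open 16.58 along 100.2 across -18.1 z 13.1 F d 0.3 n -0.5 z 0.2 26.3 0.0
up 18.85 along 109.8 across -19.9 z 150.0 F d 0.6 n 0.1 z -1.3 60.0 0.0
121 [-0.65239435  0.4991892  -0.1116703   2.01895741  0.09092022  0.62803422
  2.65628063]
51 [-0.70483922  0.42163451 -0.11172989  2.16623631  0.08632335  0.55772641
  2.60030496]
40 [-0.71454572  0.40964375 -0.11174288  2.18866338  0.08546553  0.5471896
  2.59030708]
```

View pics/w_rel.png

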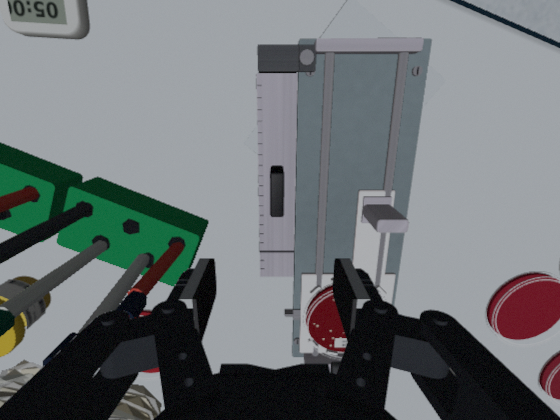

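The rule is released, flush with the base and butted at (277,74). The line is at about row 251, the pointer at (287,312), and the tab's top face at about (391,225). I'll compute these and then grip the tab.

```bash
python3 - <<'E'
from h import *
p=pickle.load(open("pics/w_rel.pkl","rb"))
for nme,uv,z in(("mark",(296,251),6),("pointer",(286,312),9),("tabtop",(391,225),65),("end",(258,74),6),("far",(262,276),6)):
    x=cast(p,[uv],z)[0,:2]-face;print(nme,x@d,x@n)
x=cast(p,[(391,225)],65)[0,:2]-face
t=face+d*(x@d)+n*75;q=down(yaw-np.pi).tolist()
arm.movep([*t,140],q);st("over tab")
arm.movel([*t,90],speed=100);print(arm.movel([*t,30],speed=50,until_force=8));st("at tab")
E
```

```text
mark 169.88218879996757 2.1509840416825017
pointer 242.66919081766878 -7.40064337866527
tabtop 117.79960857098006 72.93752268543909
end 1.2933126964334343 -34.50180293895582
far 199.3887036406441 -33.454066188557995
over tab 19.98 along 117.7 across 74.3 z 139.8 F d -0.1 n -0.1 z -0.4 60.0 0.0
False
at tab 21.98 along 118.0 across 75.1 z 30.3 F d -0.1 n 0.5 z 0.8 59.7 0.0
```

```bash
python3 - <<'E'
from h import *
arm.gripper_to(0,f_grip=70);arm.sleep(.2);o=st("grip")
rel(-66,0,o["tool_pos"][2],speed=35);arm.sleep(.4);st("pulled")
p=camera_params("wrist");im=capture("wrist");cv2.imwrite("pics/w_pull.png",im[...,::-1]);pickle.dump(p,open("pics/w_pull.pkl","wb"))
m,t=face+d*170,face+d*176-n*8
print(proj(p,[[*m,6],[*t,9]]))
E
```

```text
grip 22.68 along 118.3 across 75.0 z 30.3 F d 4.4 n -0.6 z 6.0 11.0 69.2
pulled 25.09 along 53.1 across 74.9 z 30.3 F d 9.7 n -1.3 z -3.2 10.9 68.1
[[ 51.1304119  119.45197786]
 [ 31.64286837 103.26295488]]
```

View pics/w_pull.png

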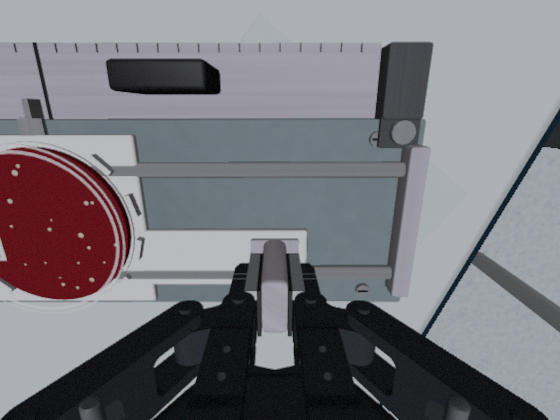

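The tab is held and the rule is undisturbed. The line runs from (37,44) to (47,118), with the pointer near (33,101). I'll enlarge that corner.

```bash
python3 - <<'E'
import cv2
im=cv2.imread("pics/w_pull.png");cv2.imwrite("pics/z.png",cv2.convertScaleAbs(cv2.resize(im[35:145,0:100],None,fx=5,fy=5,interpolation=cv2.INTER_CUBIC),alpha=1.5))
E
```

```text
(no output)
```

View pics/z.png

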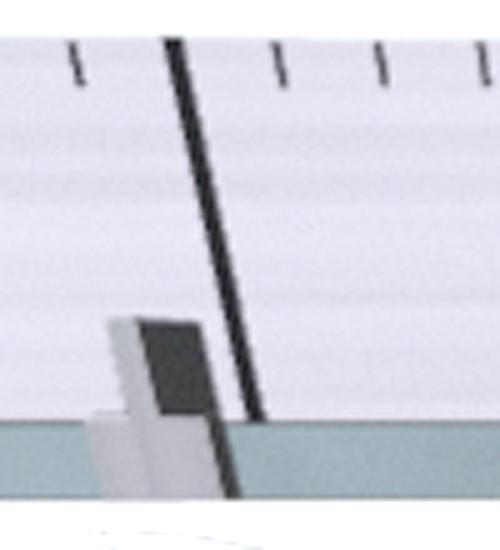

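```bash
python3 - <<'E'
from h import *
p=pickle.load(open("pics/w_pull.pkl","rb"))
f=lambda u,v,z:((cast(p,[(u/5,v/5+35)],z)[0,:2]-face)@np.c_[d,n]).round(1).tolist()
print("line base edge",f(257,418,6),"line outer",f(173,40,6),"stop face",((cast(p,[(380,75)],18)[0,:2]-face)@np.c_[d,n]).round(1))
for z in(6,7,8,9,10,11,12,13,14,15): print(z,"botfront",f(203,325,z),"topfront",f(140,322,z),"topback",f(108,318,z))
E
```

```text
line base edge [169.8, -0.4] line outer [169.9, -35.9] stop face [  3.3 -20.5]
6 botfront [173.2, -9.6] topfront [179.7, -9.9] topback [182.9, -10.3]
7 botfront [172.5, -9.6] topfront [178.9, -9.9] topback [182.1, -10.3]
8 botfront [171.8, -9.6] topfront [178.2, -9.9] topback [181.3, -10.3]
9 botfront [171.1, -9.6] topfront [177.4, -9.8] topback [180.5, -10.2]
10 botfront [170.3, -9.5] topfront [176.6, -9.8] topback [179.8, -10.2]
11 botfront [169.6, -9.5] topfront [175.9, -9.8] topback [179.0, -10.2]
12 botfront [168.9, -9.5] topfront [175.1, -9.8] topback [178.2, -10.1]
13 botfront [168.2, -9.5] topfront [174.3, -9.7] topback [177.4, -10.1]
14 botfront [167.4, -9.5] topfront [173.6, -9.7] topback [176.6, -10.1]
15 botfront [166.7, -9.4] topfront [172.8, -9.7] topback [175.8, -10.1]
```

Two estimates agree. From this picture, the pointer's centre is at about 173.1 mm in the stop frame, and 53.1-118.3+238.3 from the tool position also gives 173.1. The line is at 169.8, so I'll pull 3.3 mm further, allowing for about 0.8 mm of spring lag.

```bash
python3 - <<'E'
from h import *
o=st("before");rel(-4.1,0,30.3,speed=10);arm.sleep(.6);st("after");arm.sleep(.3);st("later")
p=camera_params("wrist");im=capture("wrist");pickle.dump(p,open("pics/w_fin.pkl","wb"))
cv2.imwrite("pics/zf.png",cv2.convertScaleAbs(cv2.resize(im[35:145,0:120,::-1],None,fx=5,fy=5,interpolation=cv2.INTER_CUBIC),alpha=1.5))
E
```

```text
before 25.14 along 53.1 across 74.9 z 30.3 F d 9.4 n -1.8 z -4.1 11.4 68.1
after 26.23 along 49.8 across 74.9 z 30.3 F d 9.4 n -1.3 z -4.5 11.1 68.1
later 26.52 along 49.8 across 75.0 z 30.3 F d 8.8 n -1.6 z -4.7 11.3 68.1
```

View pics/zf.png

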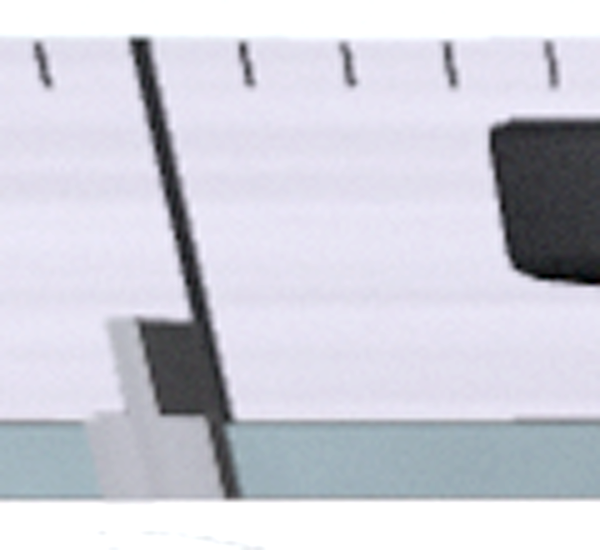

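The line at column 201 meets the pointer's lower front edge at about 203 (row 322). Allowing for the heights of the two, that puts the pointer's centre within about 0.5 mm of the line. The slide is steady in the grip, so I'm handing in.

```bash
python3 -c "
from station import sign_off
print(sign_off())"
```

```text
the job is handed in; nothing more can be done
None
```

I handed the job in at about 26.5 s on the robot's clock: the straightedge is flush along the base, butted against the stop and released, and the gripper is holding the slide by its tab with the pointer within about 0.5 mm of the line by my measurements (no verdict was returned).

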